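# Show the red-ported line box to the support webcam

### The arm

A 6-joint arm with a two-finger parallel gripper is mounted at the origin on the work surface. World frame = base frame: x ahead of the robot, y to its left, z up, the work surface at z = 0. Lengths are in m, angles in degrees, forces in N, time in s.
With the tool pointing down it reaches from about 0.4 to 0.825 m from the base axis. Payload 7 kg.
Tool frame: the origin (TCP) lies at the centre of the arm's flange, where the gripper is bolted on; the fingertips stand 178 mm ahead of it and the grasp point (between the pads) lies 159 mm ahead of it (tip_reach is the distance from the TCP to the fingertips, in m); z points along the fingers, y is the line along which they close (so a half turn about z gives the same grasp; the last joint's range is limited). The gripper opens to 88 mm and grips with 3 to 60 N. Pads are 19 mm wide; open, the fingers measure 130 mm over their backs; the gripper's body (78 mm by 193 mm) begins 47 mm behind the grasp point.
Start: joints at [16.507, 20.546, 0.682, 0, -70.136, -16.507], TCP at [0.675, -0, 0.405] pointing down, gripper open.
Joint ranges: [-176.03, 176.03], [-82.01, 121.73], [-58.28, 71.71], [-173.87, 95.51], [-174.79, -0.11], [-173.66, 173.66]. Speed limits (degrees/s): [136.94, 136.94, 172.46, 180, 180, 180].

### API

Orientations are given as [roll, pitch, yaw] about the fixed x, y, z axes, in that order (R = Rz(yaw) Ry(pitch) Rx(roll)).
In Python, from plant import * gives the robot as it stands.
- The arm moves only by the shell command python3 -m handwheel 'ROWS'. ROWS is JSON, a list of rows, each a list of 7 numbers: the opening, from -1 (shut) to 1 (fully open), then the shift along the tool's x, y, z as a fraction of full scale, then the turn, a rotation vector about the tool's x, y, z as a fraction of full scale. A call has 1 to 5 rows; each row shifts and turns the commanded pose from where the row before left it, along the tool's axes as they then stand; what a row does not reach is not made up. Full scale, the value 1, is 0.025 m for a shift and 6 degrees for a turn. A row lasts 1/8 s, in which the tool goes at most 62.5 mm and 10.7 degrees, less where a joint would pass 70% of its speed; a pose out of reach is approached as far as the arm can. A call with a number of a shift or a turn outside -1 to 1 is refused whole. A call with a gripper value outside its range is refused whole. The fingers move at their own pace and stop on an object; the grip force is fixed at half the most. Time passes only in rows, so rows that do not move let the fingers close. It gives the time, the measured TCP pose, the force, the opening and the grip force at its end, in the units of the state.
- get_obs(): the state, without advancing time (a new reading comes with each control period).
- snapshot(name): name is "scene" or "side" or "wrist"; returns a dict with "color" (420x560x3 uint8, red, green, blue), "fx", "fy", "cx", "cy" (pixels), "k1" (the pictures are not rectified: a ray, as slopes to the right and down, at radius r is drawn at 1 + k1 r^2 times it, then the intrinsics apply), "R" (3x3) and "t" (3): a world point X has camera coordinates R X + t; the wrist camera has in their place "tool_from_camera" (4x4, takes a point from camera to tool coordinates, whose origin is the TCP and whose axes are the flange's). Camera axes: x right, y down, z forward; pixel columns grow to the right and rows downward; lengths in m; the calibration is good to about 2 mm. A picture is of the moment at which its call begins: read the wrist's pose just before it. There is no depth.
- close_job(): hands the job in; it is judged then, once.
The state is a dict: "clock": time; "joint_pos": joint angles; "qvel": joint speeds; "tau": joint torques, N m; "tool_pos": TCP position; "orientation": TCP orientation; "force": force on the tool from outside, world axes, zero at the start; "moment": the same for the moment, N m; "opening": finger opening in m; "gripper_force": force on a finger pad.
Only numpy, scipy, OpenCV 4.12 (cv2) and the standard library are available. Lean on these libraries where they do the work, as an engineer would, in place of code of your own. Each camera call takes 0.05 s, during which the arm holds its last target. There are 200 camera calls.

### The job

The webcam has fallen on its back: first stand it upright on its base again on the desk and let go of it. Then pull the white box with the red ports out of its cradle and hold it up, upright, in front of the webcam for the remote technician: the red port row level with the lens and centred on it, about 12 cm from it and squarely facing it. Finish while still holding the box there, clear of everything else, and leave the grey-ported box and the other desk things where they are.

Things in the scene. Friction and masses are not known exactly. Their poses are not given: they have to be found in the camera images.
- webcam: Webcam on a weighted stand, 0.45 kg, loose, 220 mm tall: dark round base (radius 38, 14 thick), slim aluminium stem, black head 36 (x) by 56 (y) by 40 (z), lens barrel on its +x face. Origin: centre of the base's underside; z up the stem, x where the lens looks. Starts lying on its back: lens up, y level, head 5.5 degrees down, pointing to the robot's left (+y) within 25 degrees.
- webcam_stem (a point): Middle of the part of the stem to grip, on its axis at (0, 0, 70) mm in the webcam's frame, same axes. The stem is 14 mm (x) by 16 mm (y), from z = 14 to z = 180 mm. The webcam's centre of mass is about 45 mm above the underside, so let go within some 20 degrees of upright on the desk it settles upright.
- webcam_lens (a point): Centre of the lens front, at (26, 0, 200) mm in the webcam's frame, axes as the webcam's: x is the viewing direction.
- adapter: White plastic line box with a row of four sockets in a red strip, and a red stripe on its top: 28 mm (x) by 46 mm (y) by 90 mm tall (z), about 0.13 kg, loose. Origin: centre of its underside; z up; the red ports are on its +x face, grey vent slots on -x. It stands in a cradle, its lowest 18 mm inside, free to be lifted straight up.
- adapter_ports (a point): Middle of the red port strip on the +x face of the box, at (14, 0, 34) mm in its frame; same axes, x points out of the ports.
- grey_box: The other white line box, the same but with two sockets in a grey strip and a grey stripe on top; same frame. It stands in the other cradle; leave it.
- cradle_red: Black cradle, fixed to the desk, open on top, in which the red-ported box stands: outside 42 mm (x) by 60 mm (y) by 23 mm tall, floor 5 mm, walls 5 mm (2 mm clearance round the box). Origin: centre of the underside; axes parallel to its box's. The two cradles may swap places.
- cradle_grey: The same cradle, fixed, for the grey-ported box.
- mug: Blue mug, 80 mm wide and 92 mm tall, loose bystander at the back. Origin: centre of the underside.
- mouse: Grey computer mouse, 100 by 60 by 32 mm, loose bystander on the left. Origin: centre of the underside.
- stapler: Red stapler, 125 by 34 by 44 mm, loose bystander on the left. Origin: centre of the underside.
- pen_pot: Dark round pen pot, 72 mm wide, 95 mm tall (pens to 150 mm), loose bystander at the back left. Origin: centre of the underside.

How it is judged (in metres and radians):
On the way, in this order (a step that is already met when the one before it is completed fails the run):
1. the webcam stands upright on its base on the desk, let go (angle between webcam's own z axis and vertical below 0.06 rad and height (world z) of webcam below 0.008 m and contact force between the fingers and webcam below 0.1 N and linear speed of webcam below 0.02 m/s), for 0.3 s.
2. the red-ported box is pulled out of its cradle by the gripper (height (world z) of adapter above 0.05 m and contact force between the fingers and adapter above 1 N), for 0.2 s.
At the end, for the whole second after the job is handed in: Webcam upright (3.4 deg) on the desk, still, not held. Fingers hold the red-ported box still, over 100 mm up, touching neither webcam nor grey box; port strip 90-150 mm ahead of the lens, within 25 mm sideways and in height, facing it within 12 deg, box upright within 12 deg (all of step 1 and contact force between the fingers and adapter above 2 N and height (world z) of adapter above 0.1 m and contact force between adapter and webcam below 0.1 N and contact force between adapter and grey_box below 0.1 N and linear speed of adapter below 0.03 m/s and angular speed of adapter below 0.2 rad/s and x of adapter_ports in the frame of webcam_lens between 0.09 and 0.15 m and y of adapter_ports in the frame of webcam_lens between -0.025 and 0.025 m and z of adapter_ports in the frame of webcam_lens between -0.025 and 0.025 m and x of webcam_lens in the frame of adapter_ports above 0.05 m and angle between the x axis of adapter and the x axis of webcam, either way round below 0.21 rad and angle between adapter's own z axis and vertical below 0.21 rad); the arm keeps its last pose, push and grip.
It fails at once if the grey-ported box is shifted or pulled out (distance of grey_box from where it was at the start of the episode above 0.02 m).
It fails at once if a bystander (mug, mouse, stapler, pen pot) is moved by more than 30 mm (distance of any of mug, mouse, stapler, pen_pot from where it was at the start of the episode above 0.03 m).
It fails at once if the red-ported box is pulled out before the webcam stands (height (world z) of adapter above 0.05 m and angle between webcam's own z axis and vertical above 0.5 rad).
It also fails if it takes over 51 s, if anything falls off the work surface, if the arm or the gripper's body presses on something with over 40 N, if the wrist force passes 120 N, or if a joint passes its speed limit or range.

## Working session

There is one attempt and no reset: what is moved stays moved. The work goes in short steps, Python scripts to look and compute and a shell command to move; the robot and the scene stay as the last step left them, time stands still between calls to the robot, and variables do not carry over. Pictures are saved under pics/ and viewed, at most 12 in all, crops included, and the job is handed in when it is done.

```bash
ls; mkdir -p pics; cat > h.py <<'E'
from plant import *
import numpy as np, cv2
from scipy.spatial.transform import Rotation as Ro
def pose():
    o=get_obs(); return np.array(o["tool_pos"]),Ro.from_euler('xyz',o["orientation"],degrees=True).as_matrix()
def snap(n):
    p,R=pose(); s=snapshot(n)
    if "R" in s: s["Rc"]=np.array(s["R"]).T; s["C"]=-s["Rc"]@np.array(s["t"])
    else:
        T=np.array(s["tool_from_camera"]); s["Rc"]=R@T[:3,:3]; s["C"]=R@T[:3,3]+p
    return s
def save(s,f): cv2.imwrite(f,cv2.cvtColor(s["color"],cv2.COLOR_RGB2BGR))
def ray(s,u,v):
    K=np.array([[s["fx"],0,s["cx"]],[0,s["fy"],s["cy"]],[0,0,1.]])
    x=np.array([(u-s["cx"])/s["fx"],(v-s["cy"])/s["fy"]]);d=x.copy()
    for _ in range(20): x=d/(1+s["k1"]*(x@x))
    r=s["Rc"]@np.array([x[0],x[1],1]); return s["C"],r/np.linalg.norm(r)
def plane(s,u,v,z):
    c,r=ray(s,u,v); return c+r*(z-c[2])/r[2]
def tri(*ra):
    A=np.zeros((3,3));b=np.zeros(3)
    for c,r in ra:
        P=np.eye(3)-np.outer(r,r);A+=P;b+=P@c
    x=np.linalg.solve(A,b); return x,[np.linalg.norm((np.eye(3)-np.outer(r,r))@(x-c)) for c,r in ra]
def proj(s,X):
    q=s["Rc"].T@(np.array(X)-s["C"]);x=q[:2]/q[2];x=x*(1+s["k1"]*(x@x));return [s["fx"]*x[0]+s["cx"],s["fy"]*x[1]+s["cy"]]
E
python3 - <<'E'
from h import *
import pickle
S={n:snap(n) for n in("scene","side","wrist")}
pickle.dump(S,open("s0.pkl","wb"))
for n in S: save(S[n],f"pics/{n}0.png"); print(n,S[n]["C"].round(3),S[n]["Rc"][:,2].round(2))
print(get_obs())
E
```

```text
pics
scene [ 1.366 -0.331  0.718] [-0.72  0.37 -0.59]
side [0.28  0.746 0.875] [ 0.26 -0.62 -0.74]
wrist [ 0.675 -0.066  0.383] [ 0.    0.24 -0.97]
{'clock': 0.15, 'joint_pos': array([ 1.65086535e+01,  2.05811924e+01,  6.45383759e-01, -1.48717897e-02,
       -7.01373836e+01, -1.65068594e+01]), 'qvel': array([ 0.04509736, -0.16521179,  0.13671375,  0.01684125, -0.09445389,
        0.01253188]), 'tau': array([ 1.39394037e-04, -5.83274567e+01,  2.93289685e+01,  7.00122759e+00,
        8.75052094e-03, -9.76538854e-05]), 'tool_pos': array([6.74844991e-01, 1.34262644e-05, 4.03942868e-01]), 'orientation': array([ 1.79925851e+02, -7.39190141e-03, -9.00032629e+01]), 'force': array([-0.15799898,  0.21842973,  0.33276978]), 'moment': array([0.01265011, 0.00422299, 0.00950059]), 'gripper_force': 0.0, 'opening': 0.08765983328790204}
```

View pics/scene0.png

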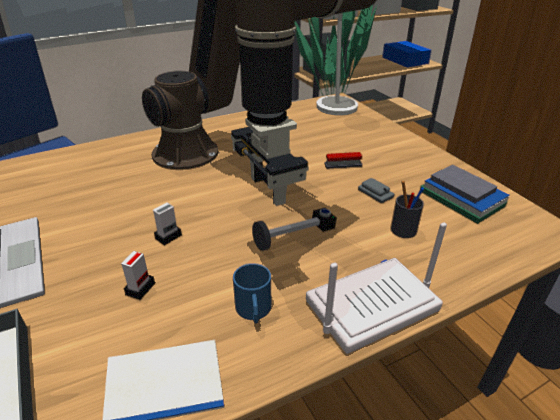

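View pics/side0.png

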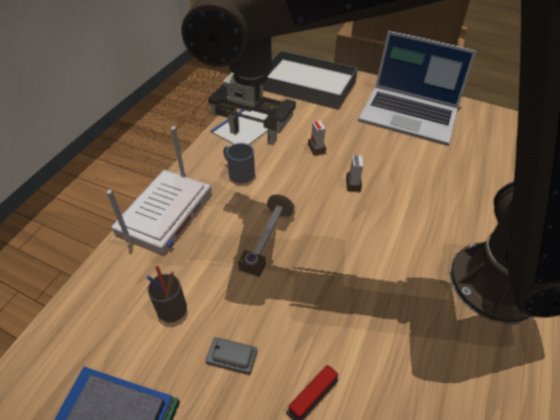

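View pics/wrist0.png

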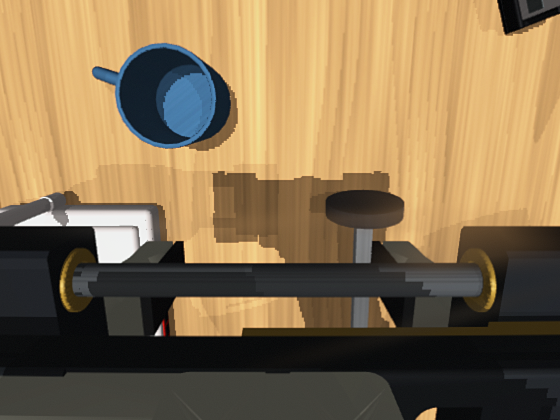

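The scene view shows the webcam lying with its base at about (262,234) and head at (324,220), the red box at (136,270) and the grey box at (166,222). In the side view the base is at (282,205), the head at (252,262), the red box at (318,137) and the grey box at (356,173). The wrist view shows the webcam base at (365,207). Next I enlarge the parts that matter.

```bash
python3 - <<'E'
from h import *
import pickle
S=pickle.load(open("s0.pkl","rb"))
def crop(n,x,y,w,h): return cv2.resize(S[n]["color"][y:y+h,x:x+w],(400,300),interpolation=cv2.INTER_CUBIC)
a=np.vstack([np.hstack([crop("scene",245,190,100,75),crop("side",220,185,100,75)]),np.hstack([crop("scene",105,195,140,105),crop("side",290,105,100,100*3//4+15)])])
cv2.imwrite("pics/c.png",a[:,:,::-1])
E
```

```text
(no output)
```

View pics/c.png

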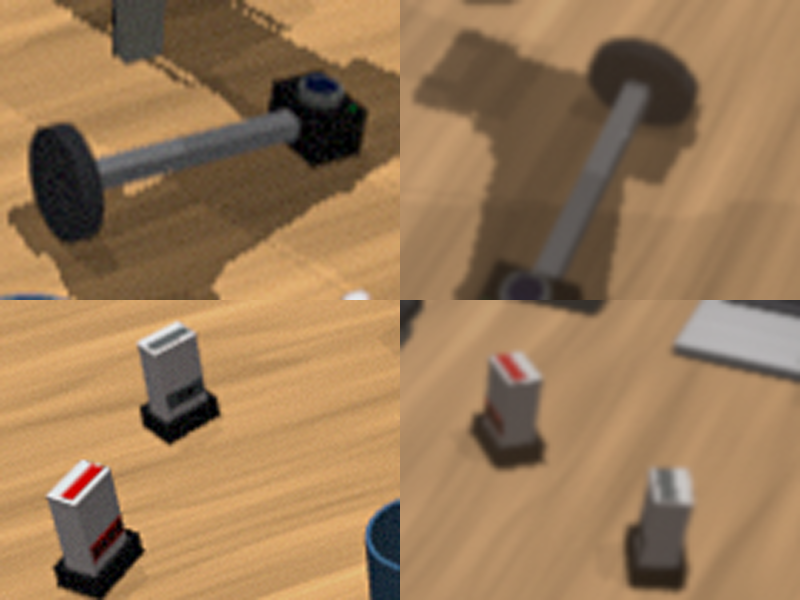

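The crop shows the stem/base joint at scene (270.7,233) and side (278.7,208), and the lens at scene (325.5,211) and side (251,257). It also shows the red box top centre at scene (133.7,258.4) and side (318.7,124.8), and the ports at scene (142.4,279) and side (313,139.5).

```bash
python3 - <<'E'
from h import *
import pickle
S=pickle.load(open("s0.pkl","rb")); a,b=S["scene"],S["side"]
for n,p,q in [("lens",(325.5,210.8),(251.2,256.8)),("stembase",(270.7,233),(278.7,208)),("stemhead",(319.2,221.5),(255.8,253)),("redtop",(133.7,258.4),(318.7,124.8)),("redport",(142.4,279),(313.2,139.5)),("greytop",(163.8,208.3),(357.5,160.5)),
 ("mug rim",(253,274),(240,151)),("pot rim",(407,202),(166,285))]:
    x,e=tri(ray(a,*p),ray(b,*q)); print(n,x.round(4),np.round(e,4))
hsv=cv2.cvtColor(a["color"],cv2.COLOR_RGB2HSV)
m=((hsv[...,0]<8)|(hsv[...,0]>172))&(hsv[...,1]>170)&(hsv[...,2]>150); m=m.astype(np.uint8); m[:240]=0;m[280:]=0;m[:,:100]=0;m[:,160:]=0
n,l,st,c=cv2.connectedComponentsWithStats(m)
for i in range(1,n):
  if st[i,4]>15:
    pts=np.array([plane(a,u,v,.095)[:2] for v,u in np.argwhere(l==i)]); d=np.linalg.eigh(np.cov(pts.T)); print(st[i],c[i],pts.mean(0),np.sqrt(d[0]*12),np.degrees(np.arctan2(*d[1][::-1,1])))
for u,v in [(121.8,251.7),(134.8,251.7+5),(148,258)]: pass
# red top corners
for u,v in [(48,196),(85,162),(120,174),(84,208)]: print(plane(a,105+u/2.857,195+v/2.857,.095).round(4))
E
```

```text
lens [0.5815 0.2152 0.0459] [0.0009 0.0009]
stembase [0.5904 0.0415 0.0412] [0.0058 0.0058]
stemhead [0.5866 0.1893 0.024 ] [0.0049 0.0049]
redtop [ 0.5989 -0.2913  0.093 ] [0.0014 0.0014]
redport [ 0.6102 -0.2846  0.0372] [0.0008 0.0008]
greytop [ 0.4402 -0.1811  0.0917] [0.0007 0.0007]
mug rim [ 0.7612 -0.0782  0.093 ] [0.0005 0.0005]
pot rim [0.6989 0.3892 0.0921] [0.0006 0.0006]
[127 253  14  12  44] [133.27272727 258.25      ] [ 0.60212835 -0.29131682] [0.00811744 0.03946543] 130.67021289674025
[ 0.6085 -0.3175  0.095 ]
[ 0.5817 -0.2838  0.095 ]
[ 0.608  -0.2625  0.095 ]
[ 0.6339 -0.2957  0.095 ]
```

```bash
python3 -m handwheel '[[1,0,0,0,0,0,1],[1,0,0,0,0,0,1],[1,0,0,0,0,0,1],[1,0,0,0,0,0,1],[1,0,0,0,0,0,1]]'
python3 - <<'E'
from h import *
o=get_obs(); q=np.array(o["joint_pos"]); print(q.round(2),o["tool_pos"],o["orientation"])
import pickle
S=pickle.load(open("s0.pkl","rb"))["side"]
print("mouse",plane(S,232,350,.03),"stapler",plane(S,313,390,.04))
E
```

```text
clock: 0.78
tool_pos: [0.6749, -0.0, 0.4042]
orientation: [180.0, -0.0, -120.2]
force: [-0.1, 0.3, 0.4]
opening: 0.0874
gripper_force: 0.0
[ 1.651e+01  2.057e+01  6.600e-01 -1.000e-02 -7.013e+01 -4.671e+01] [ 6.74893873e-01 -3.04906975e-06  4.04231034e-01] [ 1.79964825e+02 -2.33418624e-02 -1.20201282e+02]
mouse [0.51572945 0.43892499 0.03      ] stapler [0.32899782 0.4518956  0.04      ]
```

```bash
cat > k.py <<'E'
from h import *
r=lambda a,t:Ro.from_euler(a,t,degrees=True).as_matrix()
R0=r('xyz',[180,0,-90])
M=np.linalg.inv(r('z',16.507)@r('y',90))@R0@np.linalg.inv(r('z',16.507))
def wrist(R,q1,p):
    W=(r('z',q1)@r('y',p)).T@R@M.T   # Rx(q4)Ry(-q5) M Rz(-q6) M^T ; M Rz M^T = rot about local x
    out=[]
    e=Ro.from_matrix(W).as_euler('XYX',degrees=True)
    for a,b,c in [e,(e[0]+180,-e[1],e[2]+180)]:
        if -b<0: out.append(((a+180)%360-180,-b,c))
    return out
def tool(a,psi): # tilt: tool z = down rotated about +X by a (positive toward +Y), tool x ~ +Y
    return r('z',psi)@r('x',a)@np.array([[0,1,0],[1,0,0],[0,0,-1.]])
E
python3 - <<'E'
from k import *
print("chk",wrist(R0,16.507,19.86), wrist(r('xyz',[180,0,-120.2]),16.5,19.9))
for a in (-30,0,30,60,70,75,80):
  for q1,p in ((25,25),(25,40),(15,40)):
    print(a,q1,p,[np.round(w,0) for w in wrist(tool(a,1),q1,p)])
E
```

```text
chk [(np.float64(0.0), np.float64(-70.14), np.float64(16.507))] [(np.float64(-2.842170943040401e-14), np.float64(-70.09999999999998), np.float64(46.70000000000001))]
-30 25 25 [array([ -28.,  -80., -147.])]
-30 25 40 [array([ -30.,  -66., -140.])]
-30 15 40 [array([ -33.,  -62., -147.])]
0 25 25 [array([   0.,  -65., -156.])]
0 25 40 [array([   0.,  -50., -156.])]
0 15 40 [array([   0.,  -50., -166.])]
30 25 25 [array([  33.,  -57., -173.])]
30 25 40 [array([ 41., -45., 176.])]
30 15 40 [array([ 40., -50., 168.])]
60 25 25 [array([ 69., -58., 168.])]
60 25 40 [array([ 79., -54., 150.])]
60 15 40 [array([ 74., -61., 148.])]
70 25 25 [array([ 80., -61., 162.])]
70 25 40 [array([ 89., -59., 145.])]
70 15 40 [array([ 83., -67., 144.])]
75 25 25 [array([ 86., -62., 159.])]
75 25 40 [array([ 94., -62., 142.])]
75 15 40 [array([ 87., -70., 142.])]
80 25 25 [array([ 91., -64., 157.])]
80 25 40 [array([ 98., -65., 140.])]
80 15 40 [array([ 91., -73., 141.])]
```

```bash
python3 -m handwheel '[[1,0,0,0,0,0,-1],[1,0,0,0,0,0,-1],[1,0,0,0,0,0,-1],[1,0,0,0,0,0,-1],[1,0,0,0,0,0,-1]]' >/dev/null
python3 -m handwheel '[[1,-0.92,0.7,0.6,0,0,0],[1,-0.92,0.7,0.6,0,0,0],[1,-0.92,0.7,0.6,0,0,0],[1,-0.92,0.7,0.6,0,0,0],[1,-0.92,0.7,0.6,0,0,0]]' >/dev/null
python3 -m handwheel '[[1,-0.665,0,0.035,0,1,0],[1,-0.665,0,0.035,0,1,0],[1,-0.665,0,0.035,0,1,0],[1,-0.665,0,0.035,0,1,0],[1,-0.665,0,0.035,0,1,0]]'
python3 - <<'E'
from h import *
import pickle
s=snap("wrist"); p,R=pose(); print((p+R@[0,0,.159]).round(4),R.round(3),get_obs()["joint_pos"].round(1)); save(s,"pics/w1.png"); pickle.dump(s,open("w1.pkl","wb"))
E
```

```text
clock: 2.65
tool_pos: [0.5874, 0.1952, 0.3082]
orientation: [-180.0, -30.2, -90.0]
force: [-1.4, -0.5, 0.1]
opening: 0.0878
gripper_force: 0.0
[0.5873 0.1158 0.1693] [[ 0.003 -1.     0.   ]
 [-0.861 -0.002 -0.509]
 [ 0.509  0.001 -0.861]] [ 42.4  24.5 -19.8  23.7 -69.2 -55.4]
```

View pics/w1.png

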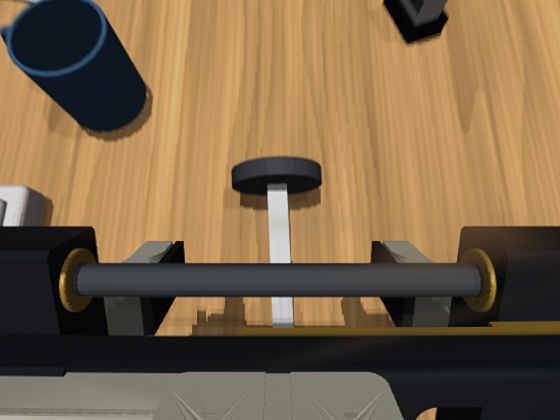

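The wrist view shows the base at (232–321, 157–193) and the stem from (278,186) to (283,325). I now cast those pixels onto the stem's top surface.

```bash
python3 - <<'E'
from h import *
import pickle
s=pickle.load(open("w1.pkl","rb")); a=pickle.load(open("s0.pkl","rb")); sc,sd=a["scene"],a["side"]
P=plane(s,278,186,.043); print("base end",P)
for z in(.04,.03,.02): print(plane(s,283,325,z))
print("base rim l/r",plane(s,232,178,.036),plane(s,321,178,.036))
# heights: stem/base joint from wrist+scene+side
print(tri(ray(s,278,186),ray(sc,270.7,232)),tri(ray(s,278,186),ray(sd,278.7,207)))
E
```

```text
base end [0.58738921 0.02898509 0.043     ]
[0.58364497 0.1385568  0.04      ]
[0.58351314 0.13894007 0.03      ]
[0.58338131 0.13932334 0.02      ]
base rim l/r [0.62666439 0.01926957 0.036     ] [0.55069342 0.0192978  0.036     ]
(array([0.59239137, 0.03764095, 0.04750028]), [np.float64(0.008335601672100375), np.float64(0.008335601672100365)]) (array([0.58883225, 0.02845782, 0.03811836]), [np.float64(0.0018298674550349323), np.float64(0.00182986745503475)])
```

```bash
python3 -m handwheel '[[1,-0.757,0.2,0,0.17,0,-0.29],[1,-0.757,0,0,0,0,0],[1,-0.757,0,0,0,0,0],[1,0,0,0.8,0,0,0],[1,0,0,0.8,0,0,0]]' >/dev/null
python3 -m handwheel '[[1,0,0,0.88,0,0,0],[1,0,0,0.88,0,0,0],[1,0,0,0.88,0,0,0],[1,0,0,0.88,0,0,0],[1,0,0,0,0,0,0]]'
python3 - <<'E'
from h import *
s=snap("side"); p,R=pose(); print((p+R@[0,0,.159]).round(4),R.round(3),get_obs()["joint_pos"].round(1)); 
w=snap("wrist");c=np.hstack([cv2.resize(s["color"][170:290,190:350],(400,300)),cv2.resize(w["color"],(400,300))]);cv2.imwrite("pics/g1.png",c[:,:,::-1])
E
```

```text
clock: 3.95
tool_pos: [0.5833, 0.179, 0.1678]
orientation: [179.9, -30.1, -88.0]
force: [-0.1, -0.1, 0.3]
opening: 0.0878
gripper_force: 0.0
[0.5865 0.1003 0.0312] [[ 0.03  -0.999  0.017]
 [-0.865 -0.035 -0.5  ]
 [ 0.5    0.    -0.866]] [ 40.7  32.3 -29.8  29.8 -51.8 -62.3]
```

View pics/g1.png

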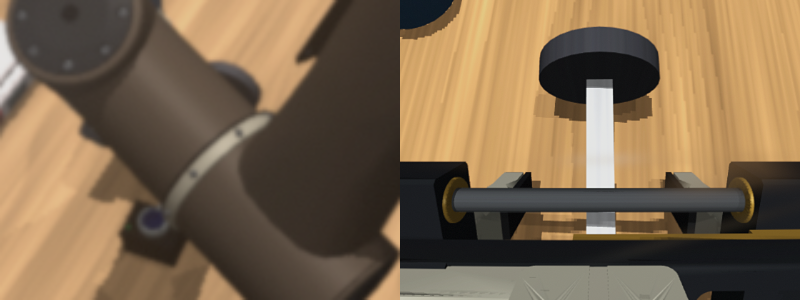

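```bash
python3 -m handwheel '[[-1,0,0,0,0,0,0],[-1,0,0,0,0,0,0],[-1,0,0,0,0,0,0],[-1,0,0,0,0,0,0],[-1,0,0,0,0,0,0]]'
python3 -m handwheel '[[-1,0,0,0,0,0,0],[-1,0,0,0,0,0,0],[-1,0,0,-0.2,0,0,0],[-1,0,0,-0.6,0,0,0],[-1,0,0,-0.8,0,0,0]]'
python3 -m handwheel '[[-1,0,0,-0.8,0,0,0],[-1,0,0,-0.8,0,0,0],[-1,0,0,-0.8,0,0,0],[-1,0,0,-0.1,0,0,0],[-1,0,0,0,0,0,0]]'
python3 - <<'E'
from h import *
s=snap("scene"); p,R=pose(); print((p+R@[0,0,.159]).round(4),get_obs()["joint_pos"].round(1)); 
w=snap("wrist");c=np.hstack([cv2.resize(s["color"][130:280,220:420],(400,300)),cv2.resize(w["color"],(400,300))]);cv2.imwrite("pics/g2.png",c[:,:,::-1])
E
```

```text
clock: 4.68
tool_pos: [0.5836, 0.1797, 0.1691]
orientation: [-180.0, -30.0, -88.0]
force: [-0.5, 0.1, -0.3]
opening: 0.0431
gripper_force: 0.0
clock: 5.3
tool_pos: [0.5827, 0.2001, 0.2041]
orientation: [180.0, -30.0, -88.0]
force: [1.0, 1.3, -4.8]
opening: 0.016
gripper_force: 30.0
clock: 5.92
tool_pos: [0.5815, 0.2309, 0.2576]
orientation: [180.0, -30.0, -88.0]
force: [0.1, -0.1, -5.1]
opening: 0.0157
gripper_force: 30.0
[0.5841 0.1511 0.1196] [ 45.   27.8 -21.4  23.9 -64.4 -58. ]
```

View pics/g2.png

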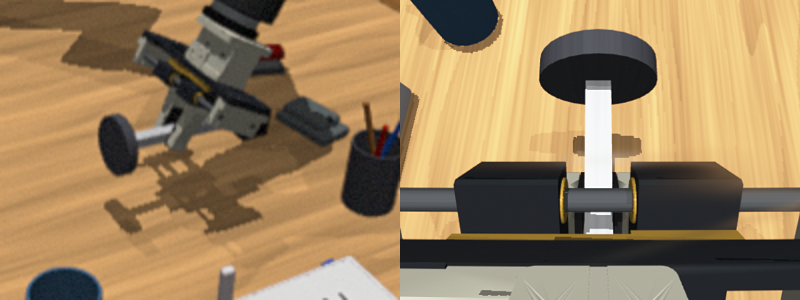

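The webcam is held and lifted, with its base level with the grip and no slip. Now I turn it upright about the grasp point.

```bash
python3 -m handwheel '[[-1,0.665,0,0.035,0,-1,0],[-1,0.665,0,0.035,0,-1,0],[-1,0.665,0,0.035,0,-1,0],[-1,0.665,0,0.035,0,-1,0],[-1,0.665,0,0.035,0,-1,0]]'
python3 -m handwheel '[[-1,0.665,0,0.035,0,-1,0],[-1,0.665,0,0.035,0,-1,0],[-1,0.665,0,0.035,0,-1,0],[-1,0.665,0,0.035,0,-1,0],[-1,0.665,0,0.035,0,-1,0]]'
python3 - <<'E'
from h import *
p,R=pose(); print((p+R@[0,0,.159]).round(4),get_obs()["joint_pos"].round(1),R.round(3))
E
```

```text
clock: 6.65
tool_pos: [0.5839, 0.1503, 0.2785]
orientation: [179.9, 0.1, -88.0]
force: [-0.1, -0.6, -4.3]
opening: 0.0154
gripper_force: 30.0
clock: 7.28
tool_pos: [0.5868, 0.071, 0.257]
orientation: [179.9, 30.2, -88.0]
force: [-1.2, -0.9, -5.2]
opening: 0.016
gripper_force: 30.0
[0.5837 0.1508 0.1195] [ 12.5  21.8  -8.2 -35.1 -59.3   7.6] [[ 0.03  -0.999 -0.019]
 [-0.864 -0.036  0.502]
 [-0.502  0.001 -0.865]]
```

```bash
python3 -m handwheel '[[-1,0.665,0,0.035,0,-1,0],[-1,0.665,0,0.035,0,-1,0],[-1,0.665,0,0.035,0,-1,0],[-1,0.665,0,0.035,0,-1,0],[-1,0.665,0,0.035,0,-1,0]]'
python3 -m handwheel '[[-1,0.6,0,0.03,0,-0.9,0],[-1,0,0,0,0,0,0]]'
python3 - <<'E'
from h import *
p,R=pose(); print((p+R@[0,0,.159]).round(4),get_obs()["joint_pos"].round(1),R.round(3))
s=snap("scene"); w=snap("side");c=np.hstack([cv2.resize(s["color"][80:290,180:380],(400,420)),cv2.resize(w["color"][120:330,150:350],(400,420))]);cv2.imwrite("pics/g3.png",c[:,:,::-1])
E
```

```text
clock: 7.9
tool_pos: [0.589, 0.0124, 0.1985]
orientation: [179.9, 60.1, -88.1]
force: [-1.1, -0.4, -5.6]
opening: 0.0158
gripper_force: 30.0
clock: 8.15
tool_pos: [0.5888, 0.005, 0.1831]
orientation: [179.2, 65.4, -88.9]
force: [-0.1, -0.4, -5.1]
opening: 0.0157
gripper_force: 30.0
[0.5837 0.1494 0.1168] [ -8.8  35.9  -1.7 -64.1 -83.1  38. ] [[ 0.008 -0.999 -0.032]
 [-0.417 -0.033  0.908]
 [-0.909  0.006 -0.417]]
```

View pics/g3.png

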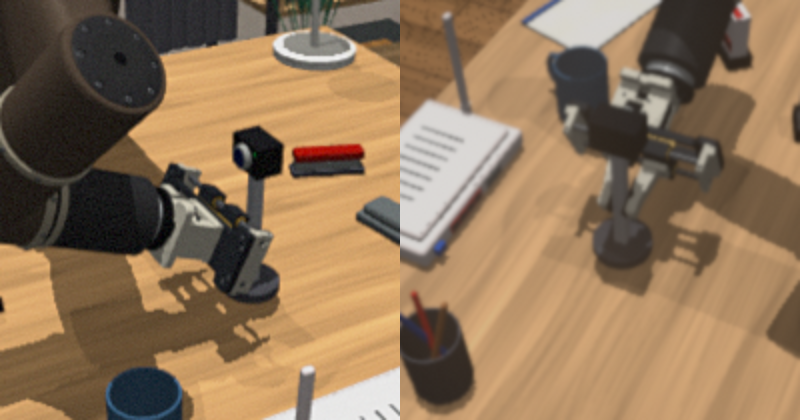

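Both views show the webcam upright in the grip, with the lens towards -y and the base about 3 cm above the desk. I lower it gently.

```bash
python3 -m handwheel '[[-1,0.3,0,0.14,0,0,0],[-1,0.3,0,0.14,0,0,0],[-1,0.25,0,0.12,0,0,0],[-1,0,0,0,0,0,0]]'
python3 -m handwheel '[[-1,0.07,0,0.035,0,0,0],[-1,0,0,0,0,0,0]]' | grep -E 'tool|force'
python3 -m handwheel '[[-1,0.07,0,0.035,0,0,0],[-1,0,0,0,0,0,0]]' | grep -E 'tool|force'
python3 -m handwheel '[[-1,0.07,0,0.035,0,0,0],[-1,0,0,0,0,0,0]]' | grep -E 'tool|force'
```

```text
clock: 8.75
tool_pos: [0.5895, 0.0075, 0.162]
orientation: [179.9, 65.4, -88.1]
force: [-0.7, -0.5, -4.8]
opening: 0.016
gripper_force: 30.0
tool_pos: [0.5897, 0.0072, 0.1608]
force: [-0.5, 0.2, -4.8]
gripper_force: 30.0
tool_pos: [0.5896, 0.0073, 0.1587]
force: [0.1, 0.6, -3.7]
gripper_force: 30.0
tool_pos: [0.5896, 0.0074, 0.1567]
force: [0.1, 0.0, -5.0]
gripper_force: 30.0
```

```bash
for i in 1; do
python3 -m handwheel '[[-1,0.07,0,0.035,0,0,0],[-1,0,0,0,0,0,0]]' | grep -E 'tool|^force'
python3 -m handwheel '[[-1,0.06,0,0.03,0,0,0],[-1,0,0,0,0,0,0]]' | grep -E 'tool|^force'
python3 -m handwheel '[[-1,0.04,0,0.02,0,0,0],[-1,0,0,0,0,0,0]]' | grep -E 'tool|^force'; done
```

```text
tool_pos: [0.5896, 0.0075, 0.1547]
force: [0.7, 0.5, -4.6]
tool_pos: [0.5898, 0.0076, 0.1534]
force: [1.1, -0.2, -2.5]
tool_pos: [0.5899, 0.0077, 0.1532]
force: [-0.4, -1.9, 5.4]
```

```bash
python3 -m handwheel '[[1,0,0,0,0,0,0],[1,0,0,0,0,0,0],[1,0,0,0,0,0,0],[1,0,0,0,0,0,0],[1,0,0,0,0,0,0]]'
python3 -m handwheel '[[1,0,0,-0.2,0,0,0],[1,0,0,-0.6,0,0,0],[1,0,0,-0.8,0,0,0],[1,0,0,-0.8,0,0,0],[1,0,0,-0.8,0,0,0]]'
python3 -m handwheel '[[1,0,0,-1,0,0,0],[1,0,0,-1,0,0,0],[1,0,0,-1,0,0,0]]'
python3 - <<'E'
from h import *
import pickle
p,R=pose(); print(p,get_obs()["joint_pos"].round(1))
S={n:snap(n) for n in("scene","side","wrist")}; pickle.dump(S,open("s1.pkl","wb"))
s,w,v=[S[n]["color"] for n in S]
c=np.vstack([np.hstack([cv2.resize(s[100:250,220:420],(400,300)),cv2.resize(w[120:270,150:350],(400,300))]),np.hstack([cv2.resize(s[190:310,90:250],(400,300)),cv2.resize(v,(400,300))])]);cv2.imwrite("pics/g4.png",c[:,:,::-1])
E
```

```text
clock: 10.88
tool_pos: [0.5897, 0.0075, 0.1521]
orientation: [-180.0, 65.4, -88.0]
force: [-0.7, 0.2, -0.0]
opening: 0.06
gripper_force: 0.0
clock: 11.5
tool_pos: [0.5923, -0.0669, 0.1863]
orientation: [-179.9, 65.4, -87.9]
force: [-0.4, -0.1, 0.4]
opening: 0.0874
gripper_force: 0.0
clock: 11.88
tool_pos: [0.5946, -0.135, 0.2175]
orientation: [-179.9, 65.4, -87.9]
force: [0.2, -0.7, 0.5]
opening: 0.0878
gripper_force: 0.0
[ 0.59463923 -0.13504729  0.2174688 ] [-19.2  36.8   5.5 -58.1 -93.7  37.1]
```

View pics/g4.png

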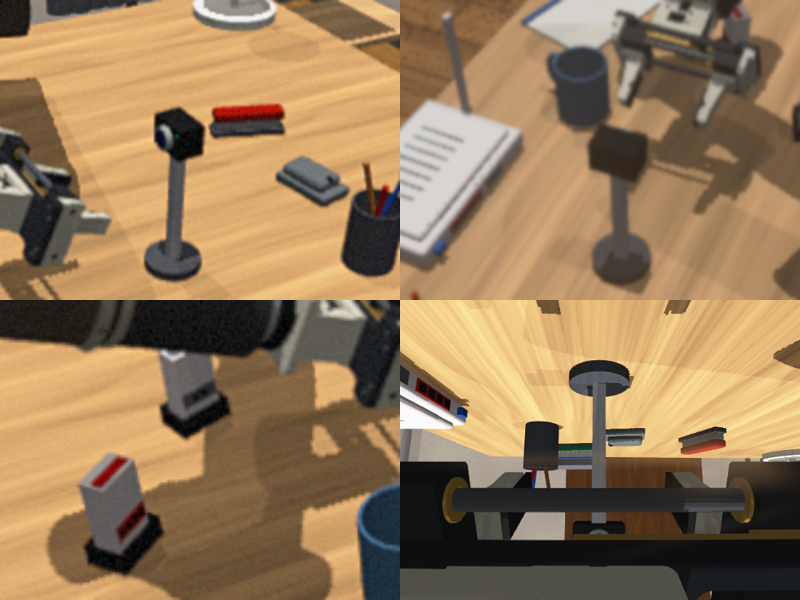

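```bash
python3 -m handwheel '[[1,-0.9,0,-0.4,0,0,0],[1,-0.9,0,-0.4,0,0,0],[1,-0.9,0,-0.4,0,0,0],[1,-0.9,0,-0.4,0,0,0],[1,-0.9,0,-0.4,0,0,0]]' | grep -E 'tool|^force'
python3 -m handwheel '[[1,0,0,0,0,1,0],[1,0,0,0,0,1,0],[1,0,0,0,0,1,0],[1,0,0,0,0,1,0],[1,0,0,0,0,1,0]]' | grep -E 'tool|^force'
python3 -m handwheel '[[1,0,0,0,0,1,0],[1,0,0,0,0,1,0],[1,0,0,0,0,1,0],[1,0,0,0,0,1,0],[1,0,0,0,0,1,0]]' | grep -E 'tool|^force'
python3 -m handwheel '[[1,1,0,0,0,0.9,0],[1,1,0,0,0,0,0],[1,1,0,0,0,0,0],[1,1,0,0,0,0,0],[1,1,0,0,0,0,0]]' | grep -E 'tool|^force|ori'
python3 -m handwheel '[[1,0,0,0,0,0,1],[1,0,0,0,0,0,1],[1,0,0,0,0,0,1],[1,0,0,0,0,0,1],[1,0,0,0,0,0,1]]' | grep -E 'tool|^force|ori'
python3 -m handwheel '[[1,0,0,0,0,0,1],[1,0,0,0,0,0,1],[1,0,0,0,0,0,1],[1,0,0,0,0,0,0.5],[1,0,0,0,0,0,0]]' | grep -E 'tool|^force|ori'
python3 - <<'E'
from h import *
import pickle
p,R=pose(); print(p,get_obs()["joint_pos"].round(1),R.round(3))
S=pickle.load(open("s1.pkl","rb")); a,b=S["scene"],S["side"]
print(plane(a,306.5,227.5,.014),plane(b,260.5,252.5,.007),plane(a,301.5,169,.2), proj(a,[.5855,.126,.2]))
S={n:snap(n) for n in("scene","side","wrist")}; pickle.dump(S,open("s2.pkl","wb"))
v=S["wrist"]["color"];save(S["wrist"],"pics/w2.png")
E
```

```text
tool_pos: [0.5944, -0.1312, 0.343]
force: [-0.6, -1.1, -0.2]
tool_pos: [0.5945, -0.1312, 0.3424]
force: [0.4, 1.3, 0.4]
tool_pos: [0.5945, -0.1311, 0.3423]
force: [-0.9, -0.9, -0.4]
tool_pos: [0.5989, -0.2568, 0.3398]
orientation: [-179.8, -0.0, -88.0]
force: [0.5, -0.0, 0.1]
tool_pos: [0.5988, -0.2561, 0.3398]
orientation: [-179.8, 0.1, -118.2]
force: [0.4, -0.4, -0.4]
tool_pos: [0.5989, -0.2562, 0.3394]
orientation: [-179.9, 0.1, -139.0]
force: [0.3, 0.5, 0.0]
[ 0.59889904 -0.25616964  0.33942581] [ -6.   20.9  -7.6  -0.  -61.3 -42.9] [[-0.755 -0.656  0.003]
 [-0.656  0.755  0.   ]
 [-0.002 -0.002 -1.   ]]
[0.58749018 0.1551616  0.014     ] [0.57947947 0.16757286 0.007     ] [0.58894153 0.13171392 0.2       ] [np.float64(298.7172664658105), np.float64(168.89585585377745)]
```

View pics/w2.png

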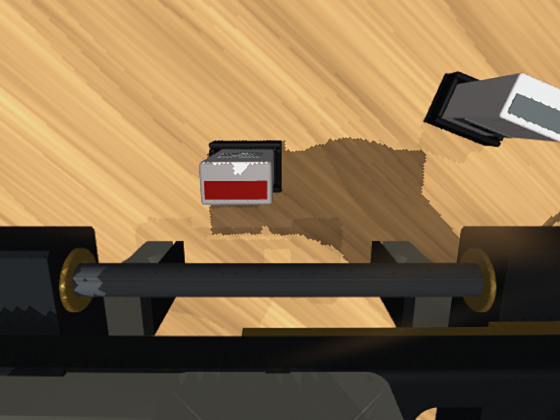

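The wrist view shows the red box's top, about 71 × 43 px at (201–272, 162–204), with its long side along the tool's y. So the yaw is right.

```bash
python3 - <<'E'
from h import *
import pickle
S=pickle.load(open("s2.pkl","rb")); w,a,b=S["wrist"],S["scene"],S["side"]
def red(s,box):
    h=cv2.cvtColor(s["color"],cv2.COLOR_RGB2HSV); m=((h[...,0]<8)|(h[...,0]>172))&(h[...,1]>150)&(h[...,2]>80)
    k=np.zeros_like(m);x0,y0,x1,y1=box;k[y0:y1,x0:x1]=1; m=(m&k).astype(np.uint8)
    n,l,st,c=cv2.connectedComponentsWithStats(m); i=1+st[1:,4].argmax(); return c[i],cv2.minAreaRect(np.argwhere(l==i)[:,::-1].astype(np.float32)),st[i]
c,r,st=red(w,(180,140,300,230)); print(c,r)
P=plane(w,*c,.095); print("top",P)
d=[plane(w,u,st[1]+st[3]/2,.095) for u in (st[0],st[0]+st[2])]; print("len",np.linalg.norm(d[1]-d[0]), np.degrees(np.arctan2(*(d[0]-d[1])[1::-1])))
ca,ra,_=red(a,(110,245,160,268)); print(ca); print("tri",tri(ray(w,*c),ray(a,*ca)))
p,R=pose(); 
print("tool shift units",(R.T@(P+[0,0,-.022]-(p+R@[0,0,.159]))/.025).round(3))
E
```

```text
[235.248 189.464] ((235.0, 189.49998474121094), (61.99999237060547, 16.999996185302734), -0.0)
top [ 0.6014932 -0.2909192  0.095    ]
len 0.039999219869330645 -48.91165717931384
[133.19148936 258.46808511]
tri (array([ 0.60169684, -0.29126092,  0.09408694]), [np.float64(0.0003793967642061252), np.float64(0.0003793967642063536)])
tool shift units [ 0.841 -1.097  4.259]
```

```bash
python3 -m handwheel '[[1,0.42,-0.55,0,0,0,0],[1,0.42,-0.55,0,0,0,0],[1,0,0,0.8,0,0,0],[1,0,0,0.8,0,0,0],[1,0,0,0.8,0,0,0]]' | grep -E 'tool|^force'
python3 -m handwheel '[[1,0,0,0.8,0,0,0],[1,0,0,0.6,0,0,0],[1,0,0,0.46,0,0,0],[1,0,0,0,0,0,0]]' | grep -E 'tool|^force'
python3 -m handwheel '[[-1,0,0,0,0,0,0],[-1,0,0,0,0,0,0],[-1,0,0,0,0,0,0],[-1,0,0,0,0,0,0],[-1,0,0,0,0,0,0]]'
python3 -m handwheel '[[-1,0,0,0,0,0,0],[-1,0,0,0,0,0,0],[-1,0,0,-0.2,0,0,0],[-1,0,0,-0.4,0,0,0],[-1,0,0,-0.6,0,0,0]]'
```

```text
tool_pos: [0.601, -0.2926, 0.2766]
force: [0.5, -0.0, 0.8]
tool_pos: [0.6009, -0.2915, 0.23]
force: [0.2, 0.8, 0.5]
clock: 17.68
tool_pos: [0.6012, -0.2912, 0.2311]
orientation: [-180.0, 0.0, -139.0]
force: [0.7, 0.2, 0.8]
opening: 0.046
gripper_force: 30.0
clock: 18.3
tool_pos: [0.6011, -0.2913, 0.2615]
orientation: [180.0, -0.0, -139.0]
force: [0.0, -0.6, 0.1]
opening: 0.0459
gripper_force: 30.0
```

```bash
python3 -m handwheel '[[-1,0,0,-1,0,0,0],[-1,0,0,-1,0,0,0],[-1,0,0,-1,0,0,0],[-1,0,0,-1,0,0,0],[-1,0,0,-1,0,0,0]]' | grep -E 'tool|^force'
python3 -m handwheel '[[-1,0,0,-0.2,0,0,-1],[-1,0,0,0,0,0,-1],[-1,0,0,0,0,0,-1],[-1,0,0,0,0,0,-1],[-1,0,0,0,0,0,-1]]' | grep -E 'tool|^force'
python3 -m handwheel '[[-1,0,0,0,0,0,-1],[-1,0,0,0,0,0,-1],[-1,0,0,0,0,0,-1],[-1,0,0,0,0,0,-0.5],[-1,0,0,0,0,0,0]]' | grep -E 'tool|^force|ori'
python3 -m handwheel '[[-1,-0.9,0,0,0,0,0],[-1,-0.9,0,0,0,0,0],[-1,-0.9,0,0,0,0,0],[-1,-0.9,0,0,0,0,0],[-1,-0.9,0,0,0,0,0]]' | grep -E 'tool|^force'
python3 -m handwheel '[[-1,-0.9,0,0,0,0,0],[-1,-0.9,0,0,0,0,0],[-1,-0.9,0,0,0,0,0],[-1,-0.9,0,0,0,0,0],[-1,-0.9,0,0,0,0,0]]' | grep -E 'tool|^force'
python3 -m handwheel '[[-1,-0.8,0,0,0,0,0],[-1,-0.8,0,0,0,0,0],[-1,-0.4,0,0,0,0,0],[-1,-0.2,0,0,0,0,0],[-1,0,0,0,0,0,0]]'
python3 - <<'E'
from h import *
import pickle
S={n:snap(n) for n in("scene","side")}; pickle.dump(S,open("s3.pkl","wb"))
s,w=[S[n]["color"] for n in S]
c=np.hstack([cv2.resize(s[100:280,190:340],(400,480),interpolation=cv2.INTER_CUBIC),cv2.resize(w[90:270,190:340],(400,480),interpolation=cv2.INTER_CUBIC)]);cv2.imwrite("pics/f.png",c[:,:,::-1])
E
```

```text
tool_pos: [0.6009, -0.2913, 0.3881]
force: [0.5, -0.5, -1.4]
tool_pos: [0.6009, -0.2913, 0.3922]
force: [0.3, -0.0, -1.8]
tool_pos: [0.601, -0.2913, 0.392]
orientation: [-179.9, -0.0, -88.0]
force: [0.5, 1.3, -0.6]
tool_pos: [0.5971, -0.1769, 0.3911]
force: [0.2, 0.1, -0.7]
tool_pos: [0.5929, -0.0646, 0.3911]
force: [0.8, 0.3, -1.3]
clock: 22.05
tool_pos: [0.5913, -0.0114, 0.3909]
orientation: [-180.0, -0.0, -88.0]
force: [0.7, 0.4, -1.3]
opening: 0.0461
gripper_force: 30.0
```

View pics/f.png

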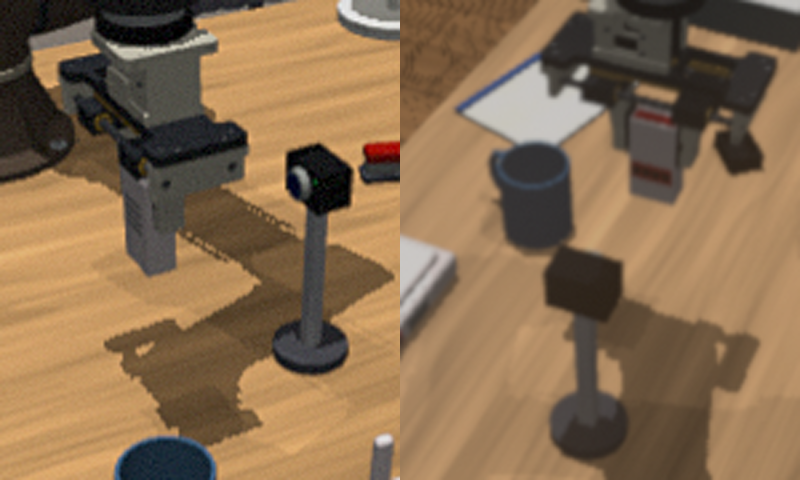

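The last view shows the box upright, its port strip facing the webcam at side (284.5,156). The lens is at scene (301.7,167.5), and the webcam stands upright. I check the numbers.

```bash
python3 - <<'E'
from h import *
import pickle
S=pickle.load(open("s3.pkl","rb")); a,b=S["scene"],S["side"]
c,r=ray(b,284.5,156); print("ports", (c+r*((.003-c[1])/r[1])).round(4))
print("base tri",tri(ray(a,306.6,228.5),ray(b,260.5,248.5)))
c,r=ray(a,301.7,167.5); print("lens on z=.2",(c+r*((.2-c[2])/r[2])).round(4))
X=[.5865,.129,.2]; print(proj(a,X)); 
for q in ([.586,.153,.014],): print(proj(a,q),proj(b,q))
for dx in(-.028,.028): print(proj(b,[.585+dx,.173,.22]))
# underside of box from scene: lowest corner crop (152,275)
print("bottom corner",proj(a,[.591+.023,-.0114-.014,.165]), (190+152/2.667,100+275/2.667))
E
```

```text
ports [0.588  0.003  0.1974]
base tri (array([0.58475287, 0.15704799, 0.00820085]), [np.float64(0.00026849483660392116), np.float64(0.00026849483660390717)])
lens on z=.2 [0.5829 0.1357 0.2   ]
[np.float64(300.01234813916744), np.float64(168.80042918012947)]
[np.float64(305.51893331593135), np.float64(227.42016287948852)] [np.float64(260.5961717609471), np.float64(245.86737945010046)]
[np.float64(266.54766780868675), np.float64(198.33201521556805)]
[np.float64(243.41935811984496), np.float64(190.75328479033254)]
bottom corner [np.float64(246.13602870869084), np.float64(203.04907884923077)] (246.9928758905137, 203.11211098612674)
```

Ports are about 0.128 m ahead of the lens, with offsets of a few mm, inside every tolerance. I hand it in.

```bash
python3 -m handwheel '[[-1,-0.2,0,0,0,0,0],[-1,0,0,0,0,0,0],[-1,0,0,0,0,0,0],[-1,0,0,0,0,0,0]]' | grep -E 'tool|force'; python3 -c "
from plant import *
print(close_job())"
```

```text
tool_pos: [0.5911, -0.0065, 0.3909]
force: [-0.6, 0.5, -0.9]
gripper_force: 30.0
the job is handed in; nothing more can be done
None
```

The job is handed in, and the call returned no verdict: the webcam stands upright and released, and the gripper is holding the red-ported box upright and facing it, with the ports measured about 12 cm from the lens and within about 1 cm of centre.

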